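# Sort forming punches by length into their trays

### The job

Put the six steel punches away by length: the two longest in the longest tray, the two middle ones in the middle tray and the two shortest in the shortest tray, one in each lane, lying flat on the rails between the end walls with the ball end either way. Three lie scattered on the round soldering board, one long and one short punch are already in place, and one middle-length punch has been put in the longest tray by mistake. Leave the brass doming block, the wooden ring clamp and the jar where they are.

Things in the scene. Friction and masses are not known exactly. Their poses are not given: they have to be found in the camera images.
- long_a_c (a point): Long steel forming punch: lies flat, 140 mm long over all along its x axis, square shank 18 x 18 mm (from x = -70 to +48 mm), then a 14 mm neck and an 18 mm ball at the +x end; about 350 g. All six have the same section and differ only in length. The point is its centre, half-way along and half-way up (9 mm above its underside), z up. It already lies in one of the two lanes of the long tray at the start.
- long_b_c (a point): Long steel forming punch: lies flat, 140 mm long over all along its x axis, square shank 18 x 18 mm (from x = -70 to +48 mm), then a 14 mm neck and an 18 mm ball at the +x end; about 350 g. All six have the same section and differ only in length. The point is its centre, half-way along and half-way up (9 mm above its underside), z up. It starts on the round soldering board.
- medium_a_c (a point): Medium steel forming punch: lies flat, 110 mm long over all along its x axis, square shank 18 x 18 mm (from x = -55 to +33 mm), then a 14 mm neck and an 18 mm ball at the +x end; about 280 g. All six have the same section and differ only in length. The point is its centre, half-way along and half-way up (9 mm above its underside), z up. It starts on the round soldering board.
- medium_b_c (a point): Medium steel forming punch: lies flat, 110 mm long over all along its x axis, square shank 18 x 18 mm (from x = -55 to +33 mm), then a 14 mm neck and an 18 mm ball at the +x end; about 280 g. All six have the same section and differ only in length. The point is its centre, half-way along and half-way up (9 mm above its underside), z up. It starts in the wrong tray, in the other lane of the long tray.
- short_a_c (a point): Short steel forming punch: lies flat, 80 mm long over all along its x axis, square shank 18 x 18 mm (from x = -40 to +18 mm), then a 14 mm neck and an 18 mm ball at the +x end; about 200 g. All six have the same section and differ only in length. The point is its centre, half-way along and half-way up (9 mm above its underside), z up. It starts on the round soldering board.
- short_b_c (a point): Short steel forming punch: lies flat, 80 mm long over all along its x axis, square shank 18 x 18 mm (from x = -40 to +18 mm), then a 14 mm neck and an 18 mm ball at the +x end; about 200 g. All six have the same section and differ only in length. The point is its centre, half-way along and half-way up (9 mm above its underside), z up. It already lies in one lane of the short tray at the start.
- tray_long_mid (a point): Fixed light wooden tray for the long punches, 172 mm long (x) by 96 mm wide (y). x runs along its two lanes, whose middle lines lie at y = +25 and -25 mm. Cross rails, 10 mm thick, at x = +/-36 mm carry the punches; inner faces of the end walls at x = +/-78 mm. The point is mid-tray at the height of a lying punch's centre: 9 mm above the rails' tops, 31 mm above the tray's underside.
- tray_medium_mid (a point): Fixed light wooden tray for the medium punches, 142 mm long (x) by 96 mm wide (y). x runs along its two lanes, whose middle lines lie at y = +25 and -25 mm. Cross rails, 10 mm thick, at x = +/-34 mm carry the punches; inner faces of the end walls at x = +/-63 mm. The point is mid-tray at the height of a lying punch's centre: 9 mm above the rails' tops, 31 mm above the tray's underside.
- tray_short_mid (a point): Fixed light wooden tray for the short punches, 112 mm long (x) by 96 mm wide (y). x runs along its two lanes, whose middle lines lie at y = +25 and -25 mm. Cross rails, 10 mm thick, at x = +/-28 mm carry the punches; inner faces of the end walls at x = +/-48 mm. The point is mid-tray at the height of a lying punch's centre: 9 mm above the rails' tops, 31 mm above the tray's underside.
- rack: Dark wooden base under the three trays, fixed, 190 x 310 x 12 mm; the trays stand on it 100 mm apart along its y, in any order. Origin: centre of its underside. In every tray: no side walls; teeth 14 mm high on the rails leave each lane 28 mm wide; end walls rise 12 mm above the rails; between the rails the floor is 16 mm below the rails' tops, so fingers can go down beside a punch.
- board: Round off-white soldering board, fixed, 330 mm across and 10 mm thick, on which three of the punches and a ring clamp lie scattered round the doming block. Origin: centre of its underside on the bench.
- block_c (a point): Bystander: brass doming block, a 50 mm cube with round hollows, 950 g, on the middle of the board. The point is its centre.
- jar_c (a point): Bystander: closed glass jar with blue cap, 64 mm in diameter, 125 mm high, upright on the bench beyond the board and the trays. The point is its centre, half-way up.
- clamp_c (a point): Bystander: wooden ring clamp, a pale bar 110 x 28 x 26 mm (x, y, z) with a brass band round its middle, 90 g, lying on the board among the punches. The point is its centre, x along it.
Things that resemble listed ones, but are neither listed nor needed, are in the scene too. Leave any black or blue look-alike of the part that bears long_b_c alone.

How it is judged:
By the outcome, as a careful person would: the job done as asked, in the order asked, and still so for the second after the job is handed in, with the robot touching nothing.
It also fails if it takes over 72 s, if anything falls off the work surface, if the arm or the gripper's body presses on something with over 40 N, if the wrist force passes 120 N, or if a joint passes its speed limit or range.

### The arm

A 7-joint arm with a two-finger parallel gripper is mounted at the origin on the work surface. World frame = base frame: x ahead of the robot, y to its left, z up, the work surface at z = 0. Lengths are in m, angles in rad, forces in N, time in s.
With the tool pointing down it reaches from about 0.4 to 0.85 m from the base axis. Payload 4.5 kg.
Tool frame: the origin (TCP) lies on the centre line of the jaws, within the pads' length; the fingertips stand env.tip_reach ahead of it and the grasp point (between the pads) lies 2 mm behind it (env.tip_reach is the distance from the TCP to the fingertips, in m); z points along the fingers, y is the line along which they close (so a half turn about z gives the same grasp; the last joint's range is limited). The gripper opens to 85 mm and grips with 20 to 120 N. Pads are 22 mm wide; open, the fingers measure 114 mm over their backs; the gripper's body (76 mm by 85 mm) begins 54 mm behind the grasp point. The pads swing forward as they close: fully open they stand 13 mm farther back than shut.
Start: joints at [1.353, 0.689, -0.195, 1.565, 0.157, 0.902, -0.215], TCP at [0.156, -0.605, 0.248] pointing down, gripper open.
Joint ranges: [-3.01, 3.01], [-0.46, 2.08], [-1.47, 1.51], [0.13, 2.56], [-1, 4.14], [0.04, 2.09], [-2.66, 2.66]. Speed limits (rad/s): [2.57, 2.57, 3.14, 3.14, 3.14, 3.14, 3.14].

### API

Orientations are given as a 3x3 rotation matrix whose columns are the frame's x, y, z axes.
In Python, from station import env, eyes gives the robot as it stands. The module is installed in compiled form; this text tells all that it offers.
- The arm moves only by the tool jog_arm, never from a script. Its argument "motion" is a list of rows, each a list of 3 entries, a list of its own where there are three numbers: the shift along the tool's x, y, z scaled (see below), then the turn, a rotation vector about the tool's x, y, z scaled (see below), then the opening, from 0 (shut) to 1 (fully open). A call has 1 to 8 rows; each row is the pose to reach, as a shift and turn from the pose commanded when the call began, along the tool's axes at that moment; what a row does not reach only later rows make up. The controller multiplies each number of a shift by 0.2 m and each number of a turn by 90 degrees. A row lasts 1/12 s, in which the tool goes at most 41.7 mm and 7.16 degrees, less where a joint would pass 70% of its speed; a pose out of reach is approached as far as the arm can. A call with a number of a shift or a turn outside -1 to 1 is refused whole. A call with a gripper value outside its range is refused whole. The fingers move at their own pace and stop on an object; "grip_force" is the grip in N (left out, the last holds). Time passes only in rows, so rows that repeat a pose let the fingers close. It gives the time, the measured TCP pose, the force, the opening and the grip force at its end, in the units of the state.
- env.get_obs(): the state, without advancing time (a new reading comes with each control period).
- eyes.get_image(name): name is "scene" or "top" or "wrist"; returns the picture (384x512x3 uint8, red, green, blue); there is no depth.
- eyes.camera_info(name): a dict with "intrinsics" (3x3 intrinsics, pixels), "rvec" (rotation vector, rad) and "tvec" (3), from world to camera coordinates, as OpenCV has them; the wrist camera has in their place "T_tool_cam" (4x4, takes a point from camera to tool coordinates, whose origin is the TCP and whose axes are the flange's). Camera axes: x right, y down, z forward; pixel columns grow to the right and rows downward; lengths in m; the calibration is good to about 2 mm. A picture is of the moment at which its call begins: read the wrist's pose just before it. camera_info takes no time and is no camera call.
- env.job_done(): hands the job in; it is judged then, once.
The state is a dict: "time_s": time; "joint_pos": joint angles; "joint_velocities": joint speeds; "joint_efforts": joint torques, N m; "tool_pos": TCP position; "tcp_rot": TCP orientation; "contact_force": force on the tool from outside, world axes, zero at the start; "moment": the same for the moment, N m; "grip_width": finger opening in m; "gripper_force": force on a finger pad.
Only numpy, scipy, OpenCV 4.12 (cv2) and the standard library are available. Lean on these libraries where they do the work, as an engineer would, in place of code of your own. Each camera call takes 0.05 s, during which the arm holds its last target. There are 200 camera calls.

## Working session

There is one attempt and no reset: what is moved stays moved. The work goes in short steps, Python scripts to look and compute and a tool call to move; the robot and the scene stay as the last step left them, time stands still between calls to the robot, and variables do not carry over. Pictures are saved under pics/ and viewed, at most 10 in all, crops included, and the job is handed in when it is done.

Besides the shell and the picture viewer there is one more tool, called after "Call:" by a JSON object that holds its "method" and its "body", one argument or row to a line. jog_arm: Moves the arm, as the interface text tells. Shifts and turns lie within -1 to 1; 1 stands for 0.2 m of shift or 90 degrees of turn. Its arguments: {"type":"object","properties":{"motion":{"type":"array"},"grip_force":{"type":"number"}},"required":["motion"]}

```bash
mkdir -p pics
cat > h.py <<'E'
import numpy as np,cv2
from station import env,eyes
def save(n,f,crop=None,s=1):
    im=eyes.get_image(n)[:,:,::-1].copy()
    cv2.imwrite('pics/raw_'+f,im)
    if crop: x0,y0,x1,y1=crop; im=im[y0:y1,x0:x1]
    if s!=1: im=cv2.resize(im,None,fx=s,fy=s,interpolation=cv2.INTER_CUBIC)
    cv2.imwrite('pics/'+f,im)
def cam(n,o=None):
    c=eyes.camera_info(n);K=np.array(c['intrinsics'])
    if n=='wrist':
        T=np.array(c['T_tool_cam']);o=o or env.get_obs();Tw=np.eye(4);Tw[:3,:3]=o['tcp_rot'];Tw[:3,3]=o['tool_pos'];W=Tw@T
        return K,W[:3,:3],W[:3,3]
    R=cv2.Rodrigues(np.array(c['rvec'],float))[0];return K,R.T,-R.T@np.array(c['tvec']).ravel()
def px(n,pts,z,o=None):
    K,R,p=cam(n,o);out=[]
    for u,v in pts:
        d=R@np.linalg.solve(K,[u,v,1.]);out.append(p+d*(z-p[2])/d[2])
    return np.array(out)
def proj(n,P,o=None):
    K,R,p=cam(n,o);q=(np.atleast_2d(P)-p)@R@K.T;return q[:,:2]/q[:,2:]
E
python3 - <<'E'
from h import *
o=env.get_obs();print(o['tool_pos'],o['tcp_rot'],env.tip_reach,o['grip_width'])
for n in('scene','top'):
    K,R,p=cam(n);print(n,K[0,0],p,R[:,2])
save('top','t0.png',s=1.5625);save('scene','s0.png',s=1.5)
E
```

```text
[ 0.15553928 -0.6046967   0.2474832 ] [[ 9.68441568e-01  2.49240058e-01 -5.67616306e-04]
 [ 2.49240680e-01 -9.68439963e-01  1.76695427e-03]
 [-1.09306530e-04 -1.85266503e-03 -9.99998278e-01]] 0.017 0.0852415616668321
scene 403.67259506623867 [1.27373983 0.68194772 0.7955996 ] [-0.56619138 -0.6112508  -0.55299166]
top 466.632443695455 [ 0.39526742 -0.13326277  1.45020235] [ 0.0910491   0.00104802 -0.99584585]
```

View pics/t0.png

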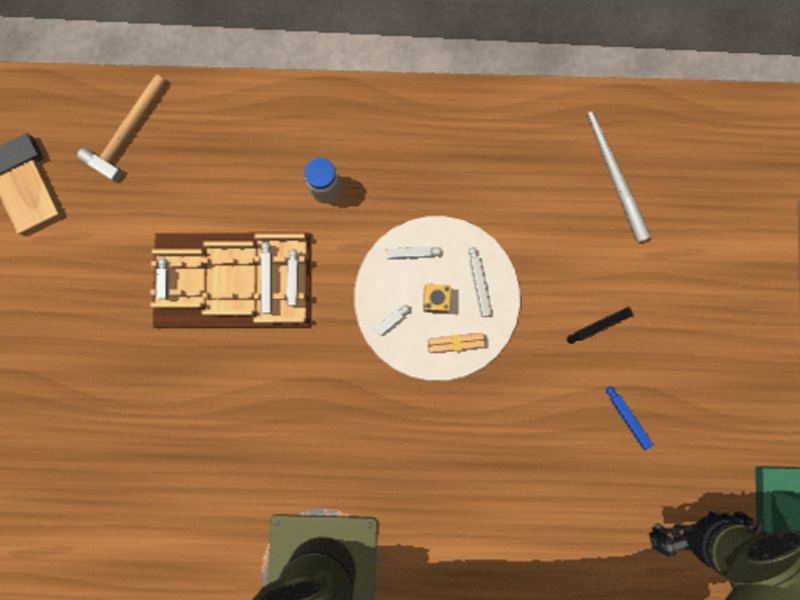

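View pics/s0.png

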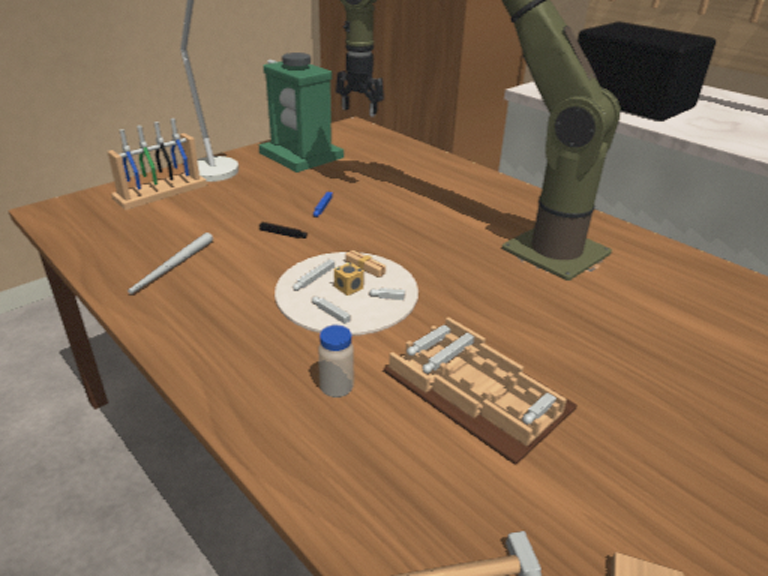

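The top view shows the rack at (232,280): short tray on the left with a short punch at (162,280), the medium tray empty, and the long tray with a long punch at (266,278) and a medium one at (293,278). The board is at (437,298), with the medium punch at (414,253), the long one at (481,282) and the short one at (393,320). The clamp is at (457,343) and the block at (437,298). Look-alikes are black (600,325), blue (629,418) and the grey mandrel (620,180); I'll leave these. Next is a close crop to confirm.

Run:
```python
import cv2
im=cv2.imread('pics/raw_t0.png')
a=im[140:220,92:206]; b=im[135:247,222:338]
a=cv2.resize(a,None,fx=7,fy=7,interpolation=cv2.INTER_CUBIC)
b=cv2.resize(b,None,fx=5,fy=5,interpolation=cv2.INTER_CUBIC)
for A,s,x0,y0 in((a,7,92,140),(b,5,222,135)):
    for x in range(x0-x0%10+10,x0+A.shape[1]//s,10): cv2.line(A,((x-x0)*s,0),((x-x0)*s,8),(0,255,255),1);cv2.putText(A,str(x),((x-x0)*s,20),0,.4,(0,255,255),1)
    for y in range(y0-y0%10+10,y0+A.shape[0]//s,10): cv2.line(A,(0,(y-y0)*s),(8,(y-y0)*s),(0,255,255),1);cv2.putText(A,str(y),(8,(y-y0)*s),0,.4,(0,255,255),1)
cv2.imwrite('pics/a.png',a);cv2.imwrite('pics/b.png',b)
```

```text
(no output)
```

View pics/a.png

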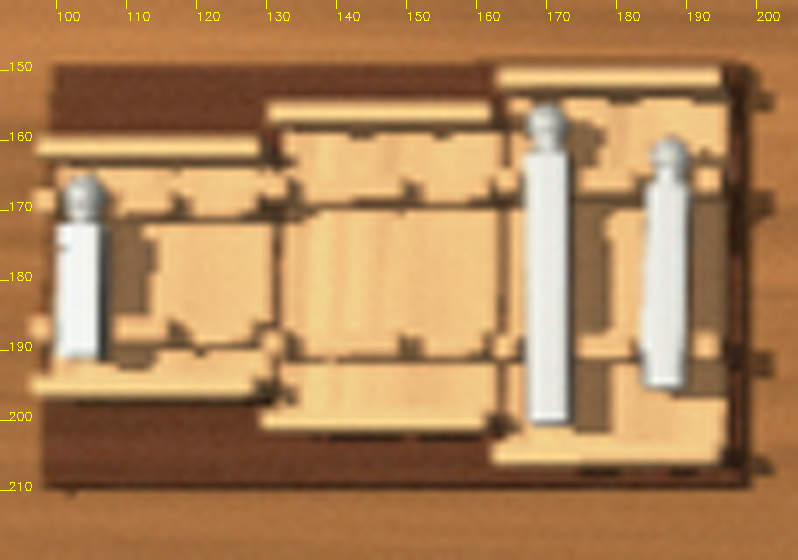

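View pics/b.png

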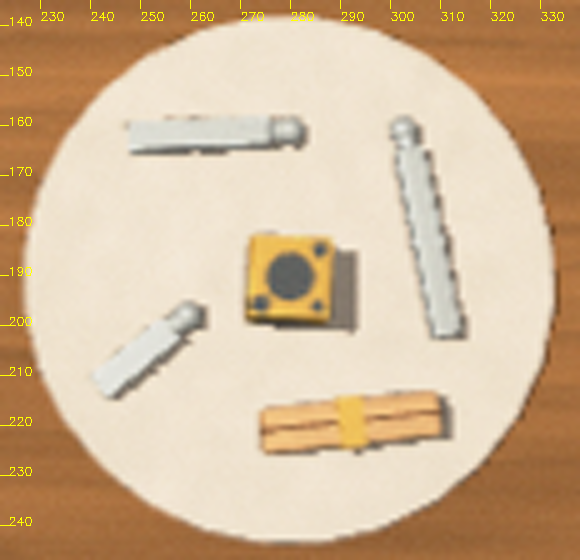

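Run:
```python
from h import *
np.set_printoptions(precision=4,suppress=True)
f=lambda pts,z:px('top',np.array(pts,float)-.43,z)
for n,b,t,z,L in(('long_b',(302,161.3),(309,202.7),.019,131),('med_a',(278.5,161.6),(247.5,162.9),.019,101),('short_a',(258.7,198.7),(242,212.8),.019,71),('med_b',(187.3,162.5),(186.2,195.3),.043,101),('long_a',(169.7,157.5),(169.5,200.7),.043,131),('short_b',(103,169),(102.7,191),.043,71)):
    B=f([b],z)[0];T=f([t],z+.009)[0];d=(B-T)[:2];l=np.hypot(*d);c=T[:2]+d/l*(L+9)/2000
    print(n,'c',c,'len',l*1000,L,'ang',np.degrees(np.arctan2(d[1],d[0])))
for n,pts,z in(('rack',[(99,150),(198,150),(98,210),(199,209.5)],.012),('L',[(162.5,150),(195,150),(162,206.3),(194.7,206.3)],.046),('M',[(130,155),(162,155),(129.5,202),(161.5,202)],.046),('S',[(97.5,160),(129,160),(96.5,197),(128.5,197)],.046),('block',[(271.5,182.5),(288,183.5),(271.5,199.5),(288,199)],.06),('board',[(280,138.5),(280,243.5),(227,191),(333,191)],.01),('clamp',[(262,217),(308,213.5),(309,222),(262,226)],.036)):
    q=f(pts,z);print(n,q[:,:2].mean(0),q[:,:2].round(3).tolist())
```

```text
long_b c [ 0.5661 -0.2867] len 130.61259649528668 131 ang 9.934743448552437
med_a c [ 0.6196 -0.1626] len 96.08013236046098 101 ang -85.27725892671694
short_a c [ 0.4879 -0.1248] len 67.25035904228095 71 ang -47.906430632907444
med_b c [0.5633 0.0744] len 101.00596843932074 101 ang 1.0544655085993864
long_a c [0.5607 0.1264] len 132.70565670209754 131 ang 2.8397721753691245
short_b c [0.5548 0.3284] len 68.15304233039126 71 ang 4.823059773989539
rack [0.5571 0.1981] [[0.646, 0.357], [0.654, 0.048], [0.459, 0.349], [0.469, 0.038]]
L [0.5608 0.0995] [[0.645, 0.152], [0.648, 0.053], [0.474, 0.146], [0.476, 0.047]]
M [0.557  0.1988] [[0.627, 0.25], [0.63, 0.153], [0.484, 0.244], [0.487, 0.148]]
S [0.5544 0.2983] [[0.61, 0.348], [0.612, 0.252], [0.497, 0.345], [0.499, 0.248]]
block [ 0.5274 -0.2071] [[0.553, -0.182], [0.551, -0.231], [0.502, -0.183], [0.504, -0.232]]
board [ 0.5333 -0.2105] [[0.698, -0.207], [0.371, -0.214], [0.528, -0.046], [0.537, -0.375]]
clamp [ 0.4434 -0.2268] [[0.45, -0.156], [0.464, -0.295], [0.438, -0.299], [0.422, -0.157]]
```

The crop confirms the choice: all measured lengths agree, and the tray order from the right is long, medium, short. Rack yaw is about 2°. I'll move medium_b first, to free its lane.

```bash
cat > plan.py <<'E'
import sys
from h import *
from scipy.spatial.transform import Rotation as Ro
# args: x,y,z,yaw targets; prints shift/turn per call, starting from measured pose
o=env.get_obs();R=np.array(o['tcp_rot']);p=np.array(o['tool_pos'])
print('t',round(o['time_s'],2),'p',p.round(4),'yaw',np.degrees(np.arctan2(R[1,0],R[0,0])).round(1),'j7',round(o['joint_pos'][6],2))
for a in sys.argv[1:]:
    x,y,z,w=map(float,a.split(','));c,s=np.cos(np.radians(w)),np.sin(np.radians(w))
    Rt=np.array([[c,s,0],[s,-c,0],[0,0,-1.]]);pt=np.array([x,y,z])
    sh=R.T@(pt-p)/.2;tu=Ro.from_matrix(R.T@Rt).as_rotvec()/(np.pi/2)
    print(a,'shift',sh.round(3).tolist(),'turn',tu.round(3).tolist(),'rows',round(max(np.linalg.norm(sh)*.2/.0417,np.linalg.norm(tu)*90/7.16),1));R,p=Rt,pt
E
python3 plan.py .26,-.43,.24,10 .36,-.26,.22,6 .46,-.09,.2,2 .563,.074,.16,2
```

```text
t 0.1 p [ 0.1555 -0.6047  0.2475] yaw 14.4 j7 -0.22
.26,-.43,.24,10 shift [0.724, -0.716, 0.039] turn [-0.001, 0.0, 0.049] rows 4.9
.36,-.26,.22,6 shift [0.64, -0.75, 0.1] turn [0.0, 0.0, 0.044] rows 4.8
.46,-.09,.2,2 shift [0.586, -0.793, 0.1] turn [0.0, 0.0, 0.044] rows 4.8
.563,.074,.16,2 shift [0.543, -0.802, 0.2] turn [0.0, 0.0, 0.0] rows 4.7
```

Call:
{"method": "jog_arm", "body": {
  "motion": [
    [[0.724,-0.716,0.039],[-0.001,0,0.049],0.45],
    [[0.724,-0.716,0.039],[-0.001,0,0.049],0.45],
    [[0.724,-0.716,0.039],[-0.001,0,0.049],0.45],
    [[0.724,-0.716,0.039],[-0.001,0,0.049],0.45],
    [[0.724,-0.716,0.039],[-0.001,0,0.049],0.45],
    [[0.724,-0.716,0.039],[-0.001,0,0.049],0.45]
  ],
  "grip_force": 60
}}

```text
time_s: 0.6
tool_pos: [0.2652, -0.4224, 0.2401]
tcp_rot: [[0.983, 0.186, 0.002], [0.186, -0.983, 0.005], [0.003, -0.005, -1.0]]
contact_force: [0.1, 0.9, -0.3]
grip_width: 0.0382
gripper_force: 0.0
```

Call:
{"method": "jog_arm", "body": {
  "motion": [
    [[0.64,-0.75,0.1],[0,0,0.044],0.45],
    [[0.64,-0.75,0.1],[0,0,0.044],0.45],
    [[0.64,-0.75,0.1],[0,0,0.044],0.45],
    [[0.64,-0.75,0.1],[0,0,0.044],0.45],
    [[0.64,-0.75,0.1],[0,0,0.044],0.45],
    [[0.64,-0.75,0.1],[0,0,0.044],0.45]
  ]
}}

```text
time_s: 1.1
tool_pos: [0.3641, -0.2539, 0.2197]
tcp_rot: [[0.993, 0.118, 0.002], [0.118, -0.993, 0.003], [0.002, -0.002, -1.0]]
contact_force: [-0.5, 0.1, 0.2]
grip_width: 0.0386
gripper_force: 0.0
```

Call:
{"method": "jog_arm", "body": {
  "motion": [
    [[0.586,-0.793,0.1],[0,0,0.044],0.45],
    [[0.586,-0.793,0.1],[0,0,0.044],0.45],
    [[0.586,-0.793,0.1],[0,0,0.044],0.45],
    [[0.586,-0.793,0.1],[0,0,0.044],0.45],
    [[0.586,-0.793,0.1],[0,0,0.044],0.45],
    [[0.586,-0.793,0.1],[0,0,0.044],0.45],
    [[0.586,-0.793,0.1],[0,0,0.044],0.45]
  ]
}}

```text
time_s: 1.68
tool_pos: [0.4609, -0.0888, 0.1996]
tcp_rot: [[0.999, 0.041, 0.0], [0.041, -0.999, -0.001], [0.0, 0.001, -1.0]]
contact_force: [-0.0, -0.6, 1.0]
grip_width: 0.0386
gripper_force: 0.0
```

Call:
{"method": "jog_arm", "body": {
  "motion": [
    [[0.543,-0.802,0],[0,0,0],0.45],
    [[0.543,-0.802,0],[0,0,0],0.45],
    [[0.543,-0.802,0],[0,0,0],0.45],
    [[0.543,-0.802,0],[0,0,0],0.45],
    [[0.543,-0.802,0],[0,0,0],0.45],
    [[0.543,-0.802,0],[0,0,0],0.45],
    [[0.543,-0.802,0],[0,0,0],0.45],
    [[0.543,-0.802,0],[0,0,0],0.45]
  ]
}}

```text
time_s: 2.35
tool_pos: [0.562, 0.0707, 0.1996]
tcp_rot: [[0.999, 0.034, -0.001], [0.034, -0.999, -0.004], [-0.001, 0.004, -1.0]]
contact_force: [0.4, 0.1, 1.1]
grip_width: 0.0384
gripper_force: 0.0
```

```bash
python3 - <<'E'
from h import *
save('wrist','w1.png',s=1.5)
im=cv2.imread('pics/w1.png')
def dot(x,y,z,c):
    u=proj('wrist',[[x,y,z]])[0]*1.5;cv2.drawMarker(im,tuple(int(v) for v in u),c,0,9,1)
a=np.radians(2);ex=np.array([np.cos(a),np.sin(a)]);ey=np.array([-ex[1],ex[0]])
for C,h in(((.5608,.0995),.086),((.557,.1988),.071),((.5544,.2983),.056)):
    for sx in(-1,1):
        for sy in(-1,1): q=np.array(C)+sx*h*ex+sy*.048*ey;dot(*q,.046,(0,0,255))
        q=np.array(C)+sx*.025*ey;dot(*q,.034,(0,255,0))
cv2.imwrite('pics/w1.png',im)
E
python3 plan.py .563,.074,.09,2 .563,.074,.052,2
```

```text
t 2.4 p [0.5619 0.0705 0.1997] yaw 1.9 j7 -1.72
.563,.074,.09,2 shift [0.007, -0.019, 0.548] turn [0.002, 0.001, -0.001] rows 2.6
.563,.074,.052,2 shift [0.0, 0.0, 0.19] turn [0.0, 0.0, 0.0] rows 0.9
```

View pics/w1.png

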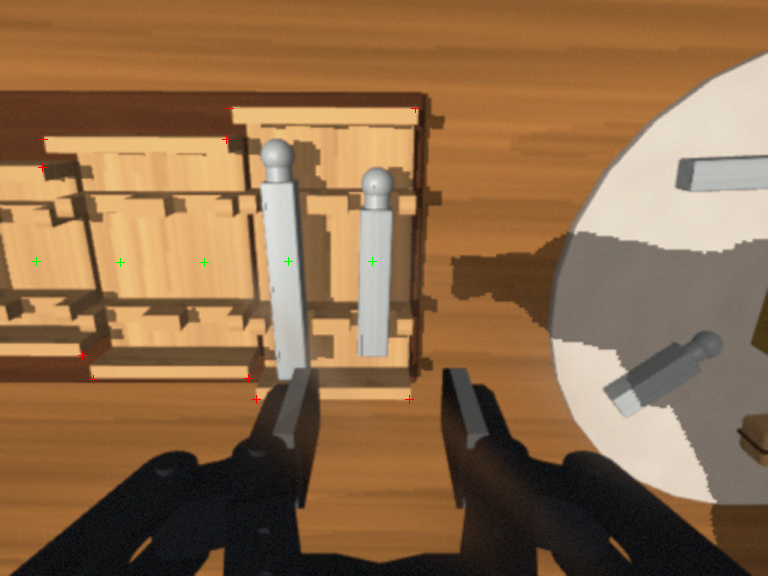

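The wrist overlay agrees with the trays to 1–2 mm. Medium_b is at (375,260), with its lane clear for the fingers. Descend and grip.

Call:
{"method": "jog_arm", "body": {
  "motion": [
    [[0.007,-0.019,0.2],[0,0,0],0.45],
    [[0.007,-0.019,0.4],[0,0,0],0.45],
    [[0.007,-0.019,0.55],[0,0,0],0.45],
    [[0.007,-0.019,0.68],[0,0,0],0.45],
    [[0.007,-0.019,0.74],[0,0,0],0.45],
    [[0.007,-0.019,0.74],[0,0,0],0.45],
    [[0.007,-0.019,0.74],[0,0,0],0.1],
    [[0.007,-0.019,0.74],[0,0,0],0]
  ]
}}

```text
time_s: 3.07
tool_pos: [0.565, 0.0763, 0.0535]
tcp_rot: [[0.999, 0.035, 0.003], [0.035, -0.999, -0.002], [0.003, 0.002, -1.0]]
contact_force: [-2.2, -2.9, 0.9]
grip_width: 0.0163
gripper_force: 61.7
```

Call:
{"method": "jog_arm", "body": {
  "motion": [
    [[0,0,0],[0,0,0],0],
    [[0,0,0],[0,0,0],0],
    [[0,0,0],[0,0,0],0],
    [[0,0,-0.1],[0,0,0],0],
    [[0,0,-0.25],[0,0,0],0],
    [[0,0,-0.4],[0,0,0],0],
    [[0,0,-0.4],[0,0,0],0]
  ]
}}

```text
time_s: 3.65
tool_pos: [0.5674, 0.0782, 0.1371]
tcp_rot: [[0.999, 0.037, 0.01], [0.037, -0.999, 0.0], [0.01, -0.0, -1.0]]
contact_force: [1.0, -0.2, -2.5]
grip_width: 0.0168
gripper_force: 61.2
```

```bash
python3 plan.py .556,.2235,.12,2 .556,.2235,.054,2
```

```text
t 3.65 p [0.5674 0.0782 0.1371] yaw 2.1 j7 -1.73
.556,.2235,.12,2 shift [-0.031, -0.728, 0.085] turn [-0.0, -0.006, 0.001] rows 3.5
.556,.2235,.054,2 shift [0.0, 0.0, 0.33] turn [0.0, 0.0, 0.0] rows 1.6
```

Call:
{"method": "jog_arm", "body": {
  "motion": [
    [[-0.04,-0.25,0.03],[0,-0.006,0.001],0],
    [[-0.04,-0.5,0.06],[0,-0.006,0.001],0],
    [[-0.04,-0.728,0.085],[0,-0.006,0.001],0],
    [[-0.04,-0.728,0.085],[0,-0.006,0.001],0],
    [[-0.04,-0.728,0.085],[0,-0.006,0.001],0],
    [[-0.04,-0.728,0.085],[0,-0.006,0.001],0]
  ]
}}

```text
time_s: 4.15
tool_pos: [0.5495, 0.2253, 0.1138]
tcp_rot: [[0.999, 0.04, -0.01], [0.04, -0.999, -0.001], [-0.01, 0.001, -1.0]]
contact_force: [-0.3, -1.5, -2.9]
grip_width: 0.0166
gripper_force: 61.1
```

```bash
python3 - <<'E'
from h import *
save('wrist','w2.png',s=1.5)
E
python3 plan.py .5575,.2235,.07,2 .5575,.2235,.054,2
```

```text
t 4.2 p [0.55   0.2225 0.114 ] yaw 2.1 j7 -1.92
.5575,.2235,.07,2 shift [0.04, -0.004, 0.22] turn [0.002, 0.006, 0.001] rows 1.1
.5575,.2235,.054,2 shift [0.0, 0.0, 0.08] turn [0.0, 0.0, 0.0] rows 0.4
```

View pics/w2.png

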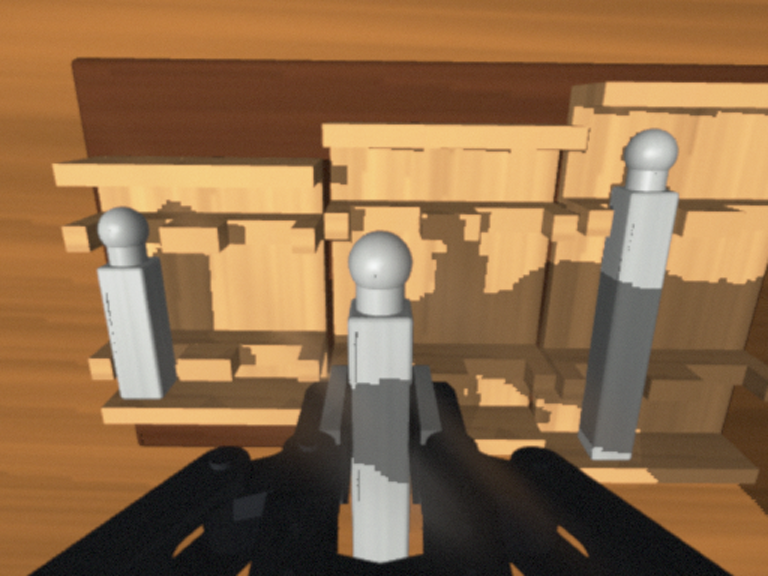

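Medium_b is held level and aligned over the left lane of the medium tray, with its ball at (380,262). Lower and release.

Call:
{"method": "jog_arm", "body": {
  "motion": [
    [[0.04,-0.004,0.1],[0.001,0.006,0.001],0],
    [[0.04,-0.004,0.2],[0.001,0.006,0.001],0],
    [[0.04,-0.004,0.25],[0.001,0.006,0.001],0],
    [[0.04,-0.004,0.28],[0.001,0.006,0.001],0],
    [[0.04,-0.004,0.3],[0.001,0.006,0.001],0],
    [[0.04,-0.004,0.3],[0.001,0.006,0.001],0]
  ]
}}

```text
time_s: 4.7
tool_pos: [0.5581, 0.2227, 0.0543]
tcp_rot: [[0.999, 0.032, -0.0], [0.032, -0.999, -0.001], [-0.0, 0.001, -1.0]]
contact_force: [0.6, -0.2, -2.4]
grip_width: 0.0167
gripper_force: 61.2
```

Call:
{"method": "jog_arm", "body": {
  "motion": [
    [[0,0,0.005],[0,0,0],0],
    [[0,0,0.005],[0,0,0],0.2],
    [[0,0,0.005],[0,0,0],0.38],
    [[0,0,0.005],[0,0,0],0.38],
    [[0,0,-0.1],[0,0,0],0.38],
    [[0,0,-0.3],[0,0,0],0.38],
    [[0,0,-0.5],[0,0,0],0.38],
    [[0,0,-0.6],[0,0,0],0.4]
  ]
}}

```text
time_s: 5.37
tool_pos: [0.5603, 0.2244, 0.1794]
tcp_rot: [[0.999, 0.033, 0.007], [0.033, -0.999, 0.003], [0.007, -0.002, -1.0]]
contact_force: [0.7, -0.6, 0.0]
grip_width: 0.0338
gripper_force: 0.0
```

```bash
python3 plan.py .56,.06,.2,2 .566,-.10,.2,6  .566,-.27,.2,10
```

```text
t 5.37 p [0.5603 0.2244 0.1794] yaw 1.9 j7 -1.92
.56,.06,.2,2 shift [-0.028, 0.821, -0.105] turn [-0.002, -0.004, -0.001] rows 4.0
.566,-.10,.2,6 shift [0.002, 0.801, 0.0] turn [0.0, 0.0, -0.044] rows 3.8
.566,-.27,.2,10 shift [-0.089, 0.845, 0.0] turn [0.0, 0.0, -0.044] rows 4.1
```

Call:
{"method": "jog_arm", "body": {
  "motion": [
    [[-0.02,0.22,-0.1],[0,-0.004,0],0.45],
    [[-0.02,0.44,-0.1],[0,-0.004,0],0.45],
    [[-0.02,0.65,-0.1],[0,-0.004,0],0.45],
    [[-0.02,0.86,-0.1],[0,-0.004,0],0.45],
    [[-0.02,1,-0.1],[0,-0.004,0],0.45]
  ]
}}

```text
time_s: 5.78
tool_pos: [0.5609, 0.0207, 0.1956]
tcp_rot: [[0.999, 0.033, -0.004], [0.033, -0.999, -0.001], [-0.004, 0.001, -1.0]]
contact_force: [0.8, -0.4, -0.2]
grip_width: 0.0385
gripper_force: 0.0
```

Call:
{"method": "jog_arm", "body": {
  "motion": [
    [[0,0.22,-0.1],[0,0,-0.04],0.45],
    [[0,0.44,-0.1],[0,0,-0.08],0.45],
    [[0,0.65,-0.1],[0,0,-0.089],0.45],
    [[0,0.86,-0.1],[0,0,-0.089],0.45],
    [[0,1,-0.1],[0,0,-0.089],0.45],
    [[0,1,-0.1],[0,0,-0.089],0.45],
    [[0,1,-0.1],[0,0,-0.089],0.45]
  ]
}}

```text
time_s: 6.37
tool_pos: [0.5671, -0.1803, 0.2151]
tcp_rot: [[0.986, 0.166, -0.005], [0.166, -0.986, -0.002], [-0.005, 0.002, -1.0]]
contact_force: [0.3, 1.7, -0.1]
grip_width: 0.0385
gripper_force: 0.0
```

Run:
```python
from h import *
import json
o=env.get_obs()
save('wrist','w3.png',s=1.5)
json.dump({k:np.array(o[k]).tolist() for k in('tool_pos','tcp_rot')},open('w3.json','w'))
im=cv2.imread('pics/w3.png')
for n,x,y,w,h in(('L',.5661,-.2867,9.9,.07),('M',.6196,-.1626,-85.3,.055),('S',.4879,-.1248,-47.9,.04)):
    a=np.radians(w);e=np.array([np.cos(a),np.sin(a)])
    for d,z in((-h,.028),(h-.009,.019),(0,.028)):
        u=proj('wrist',[[*(np.array([x,y])+d*e),z]],o)[0]*1.5;cv2.drawMarker(im,tuple(int(v) for v in u),(0,0,255),0,9,1)
cv2.imwrite('pics/w3.png',im);print(o['tool_pos'])
```

```text
[ 0.56706387 -0.18025551  0.21508294]
```

View pics/w3.png

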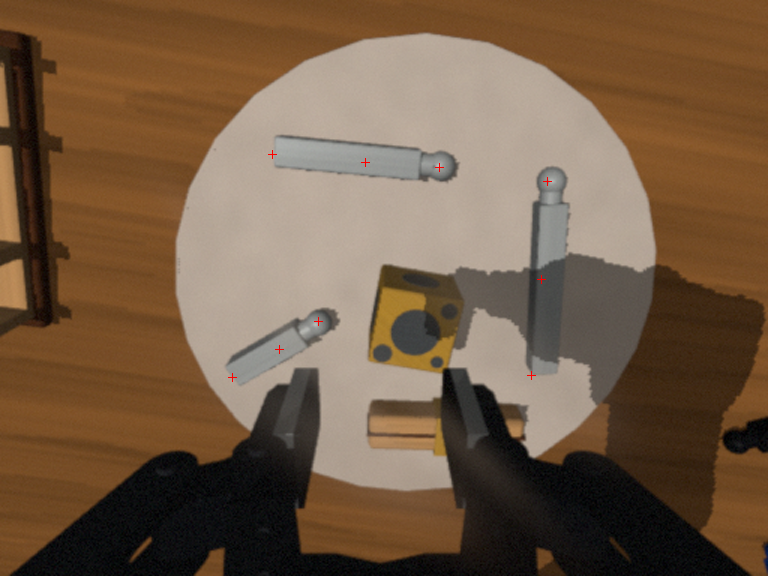

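```bash
python3 - <<'E'
from h import *
import json
o=json.load(open('w3.json'))
for n,b,t,L in(('long_b',(551,181),(542,374),131),('med_a',(443,166),(275,151),101),('short_a',(319,321),(233,372),71)):
    B=px('wrist',[np.array(b)/1.5],.019,o)[0];T=px('wrist',[np.array(t)/1.5],.028,o)[0];d=(B-T)[:2];l=np.hypot(*d);c=T[:2]+d/2*(L+9)/L; c2=B[:2]-d/l*(L-9)/2000*1
    print(n,c.round(4),c2.round(4),l*1000,np.degrees(np.arctan2(d[1],d[0])))
E
python3 plan.py .566,-.29,.1,10
```

```text
long_b [ 0.5677 -0.291 ] [ 0.5674 -0.291 ] 130.33598928371447 11.899473533567324
med_a [ 0.6214 -0.164 ] [ 0.6215 -0.1643] 101.69918266863517 -85.83350457456201
short_a [ 0.4902 -0.1249] [ 0.4896 -0.1241] 68.67458612524791 -50.525009510595346
t 6.42 p [ 0.5675 -0.1771  0.2149] yaw 9.8 j7 -1.21
.566,-.29,.1,10 shift [-0.1, 0.555, 0.575] turn [-0.0, 0.003, -0.002] rows 3.9
```

Call:
{"method": "jog_arm", "body": {
  "motion": [
    [[-0.05,0.2,0.1],[0,0,-0.011],0.45],
    [[-0.1,0.4,0.25],[0,0,-0.011],0.45],
    [[-0.1,0.553,0.4],[0,0.003,-0.011],0.45],
    [[-0.1,0.553,0.55],[0,0.003,-0.011],0.45],
    [[-0.1,0.553,0.65],[0,0.003,-0.011],0.45],
    [[-0.1,0.553,0.7],[0,0.003,-0.011],0.45],
    [[-0.1,0.553,0.7],[0,0.003,-0.011],0.45]
  ]
}}

```text
time_s: 7.0
tool_pos: [0.5655, -0.2855, 0.0724]
tcp_rot: [[0.981, 0.192, -0.005], [0.192, -0.981, 0.004], [-0.004, -0.005, -1.0]]
contact_force: [0.4, -0.2, -0.4]
grip_width: 0.0384
gripper_force: 0.0
```

```bash
python3 plan.py .567,-.29,.029,11
```

```text
t 7.0 p [ 0.5655 -0.2855  0.0724] yaw 11.1 j7 -1.06
.567,-.29,.029,11 shift [0.004, 0.024, 0.217] turn [-0.003, 0.003, 0.001] rows 1.0
```

Call:
{"method": "jog_arm", "body": {
  "motion": [
    [[0.004,0.02,0.1],[-0.003,0.003,0],0.45],
    [[0.004,0.02,0.17],[-0.003,0.003,0],0.45],
    [[0.004,0.02,0.21],[-0.003,0.003,0],0.45],
    [[0.004,0.02,0.217],[-0.003,0.003,0],0.45],
    [[0.004,0.02,0.217],[-0.003,0.003,0],0.2],
    [[0.004,0.02,0.217],[-0.003,0.003,0],0],
    [[0.004,0.02,0.217],[-0.003,0.003,0],0],
    [[0.004,0.02,0.217],[-0.003,0.003,0],0]
  ],
  "grip_force": 70
}}

```text
time_s: 7.67
tool_pos: [0.5683, -0.2924, 0.0322]
tcp_rot: [[0.982, 0.19, 0.006], [0.19, -0.982, -0.003], [0.005, 0.004, -1.0]]
contact_force: [-0.1, 1.2, 3.9]
grip_width: 0.0158
gripper_force: 70.2
```

Call:
{"method": "jog_arm", "body": {
  "motion": [
    [[0,0,0],[0,0,0],0],
    [[0,0,0],[0,0,0],0],
    [[0,0,-0.1],[0,0,0],0],
    [[0,0,-0.25],[0,0,0],0],
    [[0,0,-0.4],[0,0,0],0],
    [[0,0,-0.55],[0,0,0],0],
    [[0,0,-0.55],[0,0,0],0]
  ]
}}

```text
time_s: 8.25
tool_pos: [0.5702, -0.294, 0.1467]
tcp_rot: [[0.982, 0.189, 0.013], [0.189, -0.982, -0.008], [0.012, 0.01, -1.0]]
contact_force: [0.9, -1.1, -3.1]
grip_width: 0.0163
gripper_force: 69.4
```

```bash
python3 plan.py .565,-.12,.15,8 .562,-.02,.14,2 .561,.0745,.12,2
```

```text
t 8.25 p [ 0.5702 -0.294   0.1467] yaw 10.9 j7 -1.04
.565,-.12,.15,8 shift [0.139, -0.859, -0.023] turn [0.006, -0.008, 0.032] rows 4.2
.562,-.02,.14,2 shift [0.055, -0.497, 0.05] turn [0.0, 0.0, 0.067] rows 2.4
.561,.0745,.12,2 shift [0.011, -0.472, 0.1] turn [0.0, 0.0, 0.0] rows 2.3
```

Call:
{"method": "jog_arm", "body": {
  "motion": [
    [[0.04,-0.22,-0.02],[0.003,-0.004,0.01],0],
    [[0.07,-0.44,-0.02],[0.006,-0.008,0.03],0],
    [[0.11,-0.65,-0.02],[0.006,-0.008,0.06],0],
    [[0.139,-0.85,-0.02],[0.006,-0.008,0.09],0],
    [[0.139,-0.97,-0.02],[0.006,-0.008,0.1],0],
    [[0.139,-0.97,-0.02],[0.006,-0.008,0.1],0]
  ]
}}

```text
time_s: 8.75
tool_pos: [0.556, -0.0854, 0.1431]
tcp_rot: [[0.999, 0.045, -0.014], [0.045, -0.999, 0.013], [-0.013, -0.013, -1.0]]
contact_force: [0.1, 0.6, -4.8]
grip_width: 0.0162
gripper_force: 69.6
```

```bash
python3 plan.py .561,.0745,.12,2
```

```text
t 8.75 p [ 0.556  -0.0854  0.1431] yaw 2.6 j7 -1.42
.561,.0745,.12,2 shift [0.063, -0.796, 0.125] turn [-0.008, 0.009, 0.006] rows 3.9
```

Call:
{"method": "jog_arm", "body": {
  "motion": [
    [[0.05,-0.2,0.03],[-0.004,0.004,0.006],0],
    [[0.05,-0.4,0.06],[-0.004,0.004,0.006],0],
    [[0.05,-0.6,0.09],[-0.004,0.004,0.006],0],
    [[0.05,-0.8,0.12],[-0.004,0.004,0.006],0],
    [[0.05,-0.8,0.12],[-0.004,0.004,0.006],0],
    [[0.05,-0.8,0.12],[-0.004,0.004,0.006],0],
    [[0.05,-0.8,0.12],[-0.004,0.004,0.006],0],
    [[0.05,-0.8,0.12],[-0.004,0.004,0.006],0]
  ]
}}

```text
time_s: 9.42
tool_pos: [0.5619, 0.0618, 0.1208]
tcp_rot: [[1.0, 0.022, -0.004], [0.022, -1.0, -0.003], [-0.004, 0.003, -1.0]]
contact_force: [0.6, 0.3, -3.8]
grip_width: 0.016
gripper_force: 69.9
```

Call:
{"method": "jog_arm", "body": {
  "motion": [
    [[0,0,0],[0,0,0],0],
    [[0,0,0],[0,0,0],0],
    [[0,0,0],[0,0,0],0],
    [[0,0,0],[0,0,0],0]
  ]
}}

```text
time_s: 9.75
tool_pos: [0.5622, 0.0633, 0.1213]
tcp_rot: [[1.0, 0.023, -0.003], [0.023, -1.0, -0.001], [-0.003, 0.001, -1.0]]
contact_force: [0.6, 0.1, -3.9]
grip_width: 0.0159
gripper_force: 69.9
```

```bash
python3 - <<'E'
from h import *
save('wrist','w4.png',s=1.2)
E
python3 plan.py .561,.0745,.056,2
```

```text
t 9.8 p [0.5622 0.0635 0.1213] yaw 1.3 j7 -1.66
.561,.0745,.056,2 shift [-0.004, -0.055, 0.327] turn [0.001, 0.002, -0.007] rows 1.6
```

View pics/w4.png

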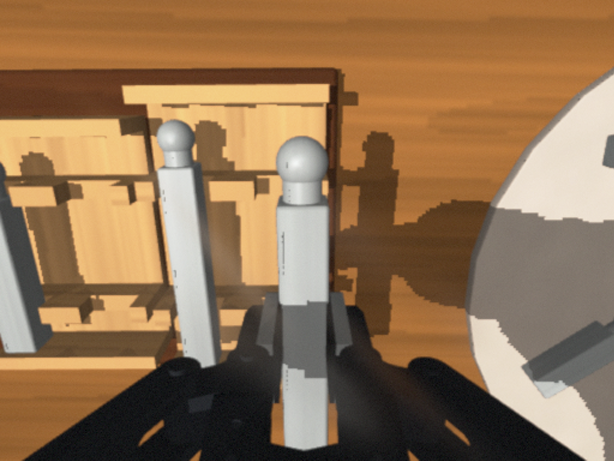

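Long_b hangs centred beside long_a, about 11 mm short of its lane in y; medium_b sits in the medium tray at (15,260). Correct and lower.

Call:
{"method": "jog_arm", "body": {
  "motion": [
    [[-0.006,-0.055,0],[0.001,0.002,-0.007],0],
    [[-0.006,-0.055,0.05],[0.001,0.002,-0.007],0],
    [[-0.006,-0.055,0.15],[0.001,0.002,-0.007],0],
    [[-0.006,-0.055,0.22],[0.001,0.002,-0.007],0],
    [[-0.006,-0.055,0.27],[0.001,0.002,-0.007],0],
    [[-0.006,-0.055,0.3],[0.001,0.002,-0.007],0],
    [[-0.006,-0.055,0.315],[0.001,0.002,-0.007],0],
    [[-0.006,-0.055,0.32],[0.001,0.002,-0.007],0]
  ]
}}

```text
time_s: 10.47
tool_pos: [0.5604, 0.0751, 0.0568]
tcp_rot: [[0.999, 0.035, -0.0], [0.035, -0.999, 0.0], [-0.0, -0.0, -1.0]]
contact_force: [-0.7, 0.7, -4.6]
grip_width: 0.0158
gripper_force: 69.8
```

Call:
{"method": "jog_arm", "body": {
  "motion": [
    [[0,0,0],[0,0,0],0],
    [[0,0,0],[0,0,0],0],
    [[0,0,0],[0,0,0],0]
  ]
}}

```text
time_s: 10.72
tool_pos: [0.561, 0.0749, 0.0579]
tcp_rot: [[0.999, 0.035, 0.002], [0.035, -0.999, 0.001], [0.002, -0.001, -1.0]]
contact_force: [-0.1, -0.1, -4.3]
grip_width: 0.0159
gripper_force: 69.8
```

Call:
{"method": "jog_arm", "body": {
  "motion": [
    [[0,0,0.01],[0,0,0],0],
    [[0,0,0.015],[0,0,0],0],
    [[0,0,0.015],[0,0,0],0],
    [[0,0,0.015],[0,0,0],0]
  ]
}}

```text
time_s: 11.05
tool_pos: [0.5611, 0.075, 0.0561]
tcp_rot: [[0.999, 0.035, 0.002], [0.035, -0.999, 0.001], [0.002, -0.001, -1.0]]
contact_force: [-2.8, 0.7, 11.0]
grip_width: 0.0158
gripper_force: 71.8
```

Call:
{"method": "jog_arm", "body": {
  "motion": [
    [[0,0,-0.005],[0,0,0],0.2],
    [[0,0,-0.005],[0,0,0],0.38],
    [[0,0,-0.005],[0,0,0],0.38],
    [[0,0,-0.005],[0,0,0],0.38],
    [[0,0,-0.15],[0,0,0],0.38],
    [[0,0,-0.35],[0,0,0],0.38],
    [[0,0,-0.5],[0,0,0],0.38],
    [[0,0,-0.5],[0,0,0],0.38]
  ]
}}

```text
time_s: 11.72
tool_pos: [0.5643, 0.0751, 0.1597]
tcp_rot: [[0.999, 0.034, 0.011], [0.034, -0.999, 0.002], [0.011, -0.002, -1.0]]
contact_force: [-0.2, -0.5, -0.1]
grip_width: 0.0325
gripper_force: 0.0
```

```bash
python3 plan.py .58,-.05,.16,48 .6214,-.164,.13,94.5
```

```text
t 11.72 p [0.5643 0.0751 0.1597] yaw 2.0 j7 -1.67
.58,-.05,.16,48 shift [0.057, 0.628, -0.002] turn [0.002, -0.007, -0.511] rows 6.4
.6214,-.164,.13,94.5 shift [-0.285, 0.535, 0.15] turn [0.0, 0.0, -0.517] rows 6.5
```

Call:
{"method": "jog_arm", "body": {
  "motion": [
    [[0.01,0.1,0],[0,0,-0.07],0.45],
    [[0.02,0.2,0],[0,0,-0.15],0.45],
    [[0.03,0.3,0],[0,0,-0.22],0.45],
    [[0.04,0.4,0],[0,0,-0.3],0.45],
    [[0.05,0.5,0],[0,0,-0.37],0.45],
    [[0.057,0.628,0],[0,0,-0.45],0.45],
    [[0.057,0.628,0],[0,0,-0.511],0.45],
    [[0.057,0.628,0],[0,0,-0.511],0.45]
  ]
}}

```text
time_s: 12.38
tool_pos: [0.576, -0.053, 0.1537]
tcp_rot: [[0.671, 0.742, -0.0], [0.742, -0.671, -0.0], [-0.0, 0.0, -1.0]]
contact_force: [-0.1, 1.0, -0.4]
grip_width: 0.0383
gripper_force: 0.0
```

Call:
{"method": "jog_arm", "body": {
  "motion": [
    [[-0.04,0.08,0.03],[0,0,-0.07],0.45],
    [[-0.08,0.16,0.06],[0,0,-0.15],0.45],
    [[-0.13,0.24,0.09],[0,0,-0.22],0.45],
    [[-0.18,0.32,0.12],[0,0,-0.3],0.45],
    [[-0.23,0.42,0.15],[0,0,-0.37],0.45],
    [[-0.285,0.535,0.15],[0,0,-0.45],0.45],
    [[-0.285,0.535,0.15],[0,0,-0.517],0.45],
    [[-0.285,0.535,0.15],[0,0,-0.517],0.45]
  ]
}}

```text
time_s: 13.05
tool_pos: [0.6176, -0.1651, 0.1233]
tcp_rot: [[-0.077, 0.997, -0.0], [0.997, 0.077, 0.001], [0.001, -0.0, -1.0]]
contact_force: [1.0, 0.1, 0.7]
grip_width: 0.0383
gripper_force: 0.0
```

Call:
{"method": "jog_arm", "body": {
  "motion": [
    [[0,0,0],[0,0,0],0.45],
    [[0,0,0],[0,0,0],0.45],
    [[0,0,0],[0,0,0],0.45]
  ]
}}

```text
time_s: 13.3
tool_pos: [0.6176, -0.1622, 0.1243]
tcp_rot: [[-0.079, 0.997, 0.0], [0.997, 0.079, 0.001], [0.001, 0.0, -1.0]]
contact_force: [0.0, 0.7, -0.5]
grip_width: 0.0386
gripper_force: 0.0
```

```bash
python3 plan.py .6212,-.1637,.029,94.5
```

```text
t 13.3 p [ 0.6176 -0.1622  0.1243] yaw 94.5 j7 -0.17
.6212,-.1637,.029,94.5 shift [-0.01, 0.017, 0.477] turn [0.0, -0.001, 0.0] rows 2.3
```

Call:
{"method": "jog_arm", "body": {
  "motion": [
    [[-0.01,0.017,0.15],[0,0,0],0.45],
    [[-0.01,0.017,0.3],[0,0,0],0.45],
    [[-0.01,0.017,0.4],[0,0,0],0.45],
    [[-0.01,0.017,0.45],[0,0,0],0.45],
    [[-0.01,0.017,0.475],[0,0,0],0.45],
    [[-0.01,0.017,0.475],[0,0,0],0.45],
    [[-0.01,0.017,0.475],[0,0,0],0.2],
    [[-0.01,0.017,0.475],[0,0,0],0]
  ]
}}

```text
time_s: 13.97
tool_pos: [0.6223, -0.1658, 0.0309]
tcp_rot: [[-0.079, 0.997, 0.003], [0.997, 0.079, -0.0], [-0.0, 0.003, -1.0]]
contact_force: [-3.6, 0.1, 5.7]
grip_width: 0.0162
gripper_force: 71.0
```

Call:
{"method": "jog_arm", "body": {
  "motion": [
    [[0,0,0],[0,0,0],0],
    [[0,0,0],[0,0,0],0],
    [[0,0,0],[0,0,0],0],
    [[0,0,0],[0,0,0],0]
  ]
}}

```text
time_s: 14.3
tool_pos: [0.6223, -0.1658, 0.0309]
tcp_rot: [[-0.079, 0.997, 0.003], [0.997, 0.079, 0.0], [-0.0, 0.003, -1.0]]
contact_force: [-1.3, 0.4, 6.4]
grip_width: 0.016
gripper_force: 71.2
```

Call:
{"method": "jog_arm", "body": {
  "motion": [
    [[0,0,-0.1],[0,0,0],0],
    [[0,0,-0.25],[0,0,0],0],
    [[0,0,-0.4],[0,0,0],0],
    [[0,0,-0.55],[0,0,0],0],
    [[0,0,-0.6],[0,0,0],0],
    [[0,0,-0.6],[0,0,0],0]
  ]
}}

```text
time_s: 14.8
tool_pos: [0.6231, -0.1663, 0.1521]
tcp_rot: [[-0.078, 0.997, 0.006], [0.997, 0.078, -0.001], [-0.001, 0.006, -1.0]]
contact_force: [0.8, -0.1, -3.7]
grip_width: 0.0161
gripper_force: 70.1
```

```bash
python3 plan.py .59,-.03,.16,50 .56,.09,.15,5 .557,.174,.12,2
```

```text
t 14.8 p [ 0.6231 -0.1663  0.1521] yaw 94.5 j7 -0.14
.59,-.03,.16,50 shift [0.692, -0.111, -0.041] turn [0.004, -0.001, 0.494] rows 6.2
.56,.09,.15,5 shift [0.363, -0.501, 0.05] turn [0.0, 0.0, 0.5] rows 6.3
.557,.174,.12,2 shift [0.022, -0.42, 0.15] turn [0.0, 0.0, 0.033] rows 2.1
```

Call:
{"method": "jog_arm", "body": {
  "motion": [
    [[0.12,-0.02,-0.04],[0,0,0.07],0],
    [[0.24,-0.04,-0.04],[0,0,0.15],0],
    [[0.36,-0.06,-0.04],[0,0,0.22],0],
    [[0.48,-0.08,-0.04],[0,0,0.3],0],
    [[0.6,-0.1,-0.04],[0,0,0.37],0],
    [[0.692,-0.111,-0.04],[0,0,0.44],0],
    [[0.692,-0.111,-0.04],[0,0,0.494],0],
    [[0.692,-0.111,-0.04],[0,0,0.494],0]
  ]
}}

```text
time_s: 15.47
tool_pos: [0.5865, -0.0278, 0.1553]
tcp_rot: [[0.641, 0.768, -0.003], [0.768, -0.641, 0.0], [-0.002, -0.003, -1.0]]
contact_force: [-0.7, -1.1, -2.4]
grip_width: 0.0158
gripper_force: 70.0
```

Call:
{"method": "jog_arm", "body": {
  "motion": [
    [[0.06,-0.08,0],[0,0,0.07],0],
    [[0.12,-0.16,0],[0,0,0.15],0],
    [[0.18,-0.24,0],[0,0,0.22],0],
    [[0.24,-0.32,0],[0,0,0.3],0],
    [[0.3,-0.4,0],[0,0,0.37],0],
    [[0.36,-0.5,0],[0,0,0.45],0],
    [[0.363,-0.5,0],[0,0,0.5],0],
    [[0.363,-0.5,0],[0,0,0.5],0]
  ]
}}

```text
time_s: 16.13
tool_pos: [0.557, 0.091, 0.1559]
tcp_rot: [[0.996, 0.091, -0.002], [0.091, -0.996, -0.001], [-0.002, 0.0, -1.0]]
contact_force: [-0.1, -0.9, -2.5]
grip_width: 0.0161
gripper_force: 70.0
```

Call:
{"method": "jog_arm", "body": {
  "motion": [
    [[0.02,-0.15,0],[0,0,0.033],0],
    [[0.02,-0.3,0],[0,0,0.033],0],
    [[0.02,-0.42,0],[0,0,0.033],0],
    [[0.02,-0.42,0],[0,0,0.033],0],
    [[0.02,-0.42,0],[0,0,0.033],0],
    [[0.02,-0.42,0],[0,0,0.033],0],
    [[0.02,-0.42,0],[0,0,0.033],0]
  ]
}}

```text
time_s: 16.72
tool_pos: [0.555, 0.1712, 0.1568]
tcp_rot: [[0.999, 0.035, -0.0], [0.035, -0.999, -0.002], [-0.0, 0.002, -1.0]]
contact_force: [0.1, -0.3, -3.2]
grip_width: 0.0162
gripper_force: 70.0
```

```bash
python3 - <<'E'
from h import *
save('wrist','w5.png',s=1.2)
E
python3 plan.py .556,.1735,.057,2
```

```text
t 16.77 p [0.5549 0.1715 0.1569] yaw 2.0 j7 -1.83
.556,.1735,.057,2 shift [0.006, -0.011, 0.5] turn [0.001, 0.0, -0.0] rows 2.4
```

View pics/w5.png

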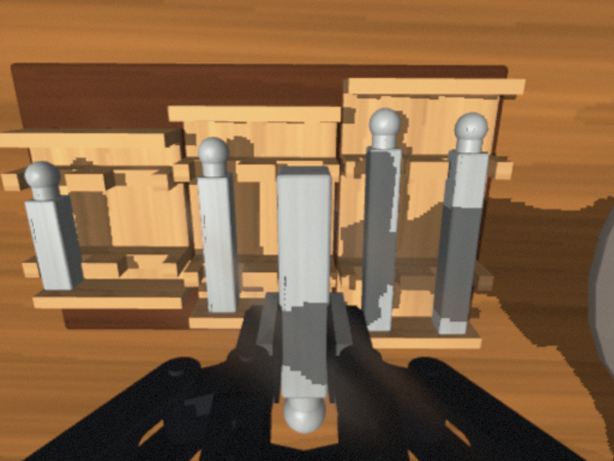

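Both long punches and medium_b lie well in their lanes, at (380,220), (462,225) and (215,230). Medium_a hangs ball-backward over the free medium lane. Lower it.

Call:
{"method": "jog_arm", "body": {
  "motion": [
    [[0.006,-0.011,0.1],[0,0,0],0],
    [[0.006,-0.011,0.25],[0,0,0],0],
    [[0.006,-0.011,0.38],[0,0,0],0],
    [[0.006,-0.011,0.45],[0,0,0],0],
    [[0.006,-0.011,0.49],[0,0,0],0],
    [[0.006,-0.011,0.5],[0,0,0],0],
    [[0.006,-0.011,0.51],[0,0,0],0],
    [[0.006,-0.011,0.51],[0,0,0],0]
  ]
}}

```text
time_s: 17.43
tool_pos: [0.5565, 0.1762, 0.0559]
tcp_rot: [[0.999, 0.036, 0.002], [0.036, -0.999, 0.001], [0.002, -0.001, -1.0]]
contact_force: [-0.0, 0.7, -1.7]
grip_width: 0.016
gripper_force: 69.9
```

Call:
{"method": "jog_arm", "body": {
  "motion": [
    [[0,0,0],[0,0,0],0],
    [[0,0,0.005],[0,0,0],0],
    [[0,0,0.005],[0,0,0],0]
  ]
}}

```text
time_s: 17.68
tool_pos: [0.5561, 0.1766, 0.0549]
tcp_rot: [[0.999, 0.037, 0.001], [0.037, -0.999, 0.001], [0.001, -0.001, -1.0]]
contact_force: [-0.6, 0.5, -3.2]
grip_width: 0.016
gripper_force: 69.9
```

Call:
{"method": "jog_arm", "body": {
  "motion": [
    [[0,0.012,0],[0,0,0],0],
    [[0,0.012,0.005],[0,0,0],0],
    [[0,0.012,0.008],[0,0,0],0],
    [[0,0.012,0.008],[0,0,0],0]
  ]
}}

```text
time_s: 18.02
tool_pos: [0.5563, 0.1746, 0.0548]
tcp_rot: [[0.999, 0.037, 0.002], [0.037, -0.999, 0.002], [0.002, -0.002, -1.0]]
contact_force: [-2.9, 0.5, 13.2]
grip_width: 0.0163
gripper_force: 72.2
```

Call:
{"method": "jog_arm", "body": {
  "motion": [
    [[0,0,-0.005],[0,0,0],0.2],
    [[0,0,-0.005],[0,0,0],0.36],
    [[0,0,-0.005],[0,0,0],0.36],
    [[0,0,-0.005],[0,0,0],0.36],
    [[0,0,-0.15],[0,0,0],0.36],
    [[0,0,-0.35],[0,0,0],0.36],
    [[0,0,-0.55],[0,0,0],0.36],
    [[0,0,-0.55],[0,0,0],0.36]
  ]
}}

```text
time_s: 18.68
tool_pos: [0.5603, 0.1748, 0.1695]
tcp_rot: [[0.999, 0.036, 0.012], [0.036, -0.999, 0.004], [0.013, -0.004, -1.0]]
contact_force: [0.9, 0.7, 0.6]
grip_width: 0.0305
gripper_force: 0.0
```

```bash
python3 plan.py .54,.06,.17,-20 .489,-.06,.16,-48.9 .489,-.1245,.13,-48.9
```

```text
t 18.68 p [0.5603 0.1748 0.1695] yaw 2.0 j7 -1.84
.54,.06,.17,-20 shift [-0.122, 0.57, -0.006] turn [-0.004, -0.007, 0.245] rows 3.1
.489,-.06,.16,-48.9 shift [-0.034, 0.651, 0.05] turn [0.0, 0.0, 0.321] rows 4.0
.489,-.1245,.13,-48.9 shift [0.243, 0.212, 0.15] turn [0.0, 0.0, 0.0] rows 1.7
```

```bash
python3 plan.py .55,.08,.17,45 .51,-.03,.165,88 .489,-.1245,.13,131.1
```

```text
t 18.68 p [0.5603 0.1748 0.1695] yaw 2.0 j7 -1.84
.55,.08,.17,45 shift [-0.068, 0.472, -0.005] turn [0.001, -0.009, -0.477] rows 6.0
.51,-.03,.165,88 shift [-0.53, 0.247, 0.025] turn [0.0, 0.0, -0.478] rows 6.0
.489,-.1245,.13,131.1 shift [-0.476, -0.088, 0.175] turn [0.0, 0.0, -0.479] rows 6.0
```

Call:
{"method": "jog_arm", "body": {
  "motion": [
    [[-0.01,0.08,0],[0,0,-0.07],0.45],
    [[-0.02,0.16,0],[0,0,-0.14],0.45],
    [[-0.03,0.24,0],[0,0,-0.21],0.45],
    [[-0.04,0.32,0],[0,0,-0.29],0.45],
    [[-0.05,0.4,0],[0,0,-0.36],0.45],
    [[-0.068,0.472,0],[0,0,-0.43],0.45],
    [[-0.068,0.472,0],[0,0,-0.477],0.45]
  ]
}}

```text
time_s: 19.27
tool_pos: [0.5449, 0.0742, 0.1623]
tcp_rot: [[0.707, 0.707, -0.002], [0.707, -0.707, -0.003], [-0.003, 0.001, -1.0]]
contact_force: [0.4, -0.6, -0.2]
grip_width: 0.0386
gripper_force: 0.0
```

Call:
{"method": "jog_arm", "body": {
  "motion": [
    [[-0.09,0.04,0],[0,0,-0.07],0.45],
    [[-0.18,0.08,0],[0,0,-0.14],0.45],
    [[-0.27,0.12,0],[0,0,-0.21],0.45],
    [[-0.36,0.16,0],[0,0,-0.29],0.45],
    [[-0.45,0.2,0],[0,0,-0.36],0.45],
    [[-0.53,0.247,0.02],[0,0,-0.43],0.45],
    [[-0.53,0.247,0.02],[0,0,-0.478],0.45]
  ]
}}

```text
time_s: 19.85
tool_pos: [0.5035, -0.0362, 0.1577]
tcp_rot: [[0.035, 0.999, -0.004], [0.999, -0.035, -0.004], [-0.004, -0.003, -1.0]]
contact_force: [-1.2, -0.3, 0.7]
grip_width: 0.0383
gripper_force: 0.0
```

Call:
{"method": "jog_arm", "body": {
  "motion": [
    [[-0.09,-0.02,0.03],[0,0,-0.07],0.45],
    [[-0.18,-0.03,0.06],[0,0,-0.14],0.45],
    [[-0.27,-0.05,0.09],[0,0,-0.21],0.45],
    [[-0.36,-0.06,0.12],[0,0,-0.29],0.45],
    [[-0.44,-0.08,0.15],[0,0,-0.36],0.45],
    [[-0.476,-0.088,0.175],[0,0,-0.43],0.45],
    [[-0.476,-0.088,0.175],[0,0,-0.479],0.45],
    [[-0.476,-0.088,0.175],[0,0,-0.479],0.45]
  ]
}}

```text
time_s: 20.52
tool_pos: [0.4842, -0.1265, 0.1229]
tcp_rot: [[-0.658, 0.753, -0.001], [0.753, 0.658, 0.001], [0.001, -0.0, -1.0]]
contact_force: [-0.0, 1.3, 0.8]
grip_width: 0.0383
gripper_force: 0.0
```

Call:
{"method": "jog_arm", "body": {
  "motion": [
    [[0,0,0],[0,0,0],0.45],
    [[0,0,0],[0,0,0],0.45],
    [[0,0,0],[0,0,0],0.45]
  ]
}}

```text
time_s: 20.77
tool_pos: [0.4852, -0.1249, 0.1237]
tcp_rot: [[-0.658, 0.753, 0.001], [0.753, 0.658, 0.0], [-0.0, 0.001, -1.0]]
contact_force: [1.1, -0.3, -0.3]
grip_width: 0.038
gripper_force: 0.0
```

```bash
python3 plan.py .4892,-.1245,.029,130.7
```

```text
t 20.77 p [ 0.4852 -0.1249  0.1237] yaw 131.1 j7 0.09
.4892,-.1245,.029,130.7 shift [-0.012, 0.016, 0.474] turn [0.0, 0.0, 0.005] rows 2.3
```

Call:
{"method": "jog_arm", "body": {
  "motion": [
    [[-0.012,0.016,0.15],[0,0,0],0.45],
    [[-0.012,0.016,0.3],[0,0,0],0.45],
    [[-0.012,0.016,0.4],[0,0,0],0.45],
    [[-0.012,0.016,0.45],[0,0,0],0.45],
    [[-0.012,0.016,0.472],[0,0,0],0.45],
    [[-0.012,0.016,0.472],[0,0,0],0.45],
    [[-0.012,0.016,0.472],[0,0,0],0.2],
    [[-0.012,0.016,0.472],[0,0,0],0]
  ]
}}

```text
time_s: 21.43
tool_pos: [0.4894, -0.125, 0.0302]
tcp_rot: [[-0.658, 0.753, 0.002], [0.753, 0.658, -0.0], [-0.001, 0.001, -1.0]]
contact_force: [-3.1, -0.1, 12.1]
grip_width: 0.0162
gripper_force: 70.8
```

Call:
{"method": "jog_arm", "body": {
  "motion": [
    [[0,0,0],[0,0,0],0],
    [[0,0,0],[0,0,0],0],
    [[0,0,0],[0,0,0],0],
    [[0,0,0],[0,0,0],0]
  ]
}}

```text
time_s: 21.77
tool_pos: [0.4894, -0.1249, 0.0302]
tcp_rot: [[-0.658, 0.753, 0.002], [0.753, 0.658, 0.0], [-0.001, 0.002, -1.0]]
contact_force: [-0.6, 0.2, 6.9]
grip_width: 0.0157
gripper_force: 69.6
```

Call:
{"method": "jog_arm", "body": {
  "motion": [
    [[0,0,-0.1],[0,0,0],0],
    [[0,0,-0.25],[0,0,0],0],
    [[0,0,-0.4],[0,0,0],0],
    [[0,0,-0.55],[0,0,0],0],
    [[0,0,-0.68],[0,0,0],0],
    [[0,0,-0.68],[0,0,0],0]
  ]
}}

```text
time_s: 22.27
tool_pos: [0.4914, -0.1252, 0.1696]
tcp_rot: [[-0.657, 0.754, 0.008], [0.754, 0.657, -0.0], [-0.006, 0.006, -1.0]]
contact_force: [1.6, 0.8, -1.9]
grip_width: 0.0161
gripper_force: 69.2
```

```bash
python3 plan.py .53,.0,.165,155 .55,.14,.165,182 .556,.274,.165,182
```

```text
t 22.27 p [ 0.4914 -0.1252  0.1696] yaw 131.1 j7 0.17
.53,.0,.165,155 shift [0.345, 0.557, 0.024] turn [0.003, 0.005, -0.266] rows 3.3
.55,.14,.165,182 shift [0.205, 0.677, 0.0] turn [0.0, 0.0, -0.3] rows 3.8
.556,.274,.165,182 shift [-0.053, 0.669, 0.0] turn [0.0, 0.0, 0.0] rows 3.2
```

Call:
{"method": "jog_arm", "body": {
  "motion": [
    [[0.07,0.12,0],[0,0,-0.06],0],
    [[0.14,0.24,0],[0,0,-0.12],0],
    [[0.21,0.36,0],[0,0,-0.18],0],
    [[0.28,0.47,0],[0,0,-0.23],0],
    [[0.345,0.557,0],[0,0,-0.266],0],
    [[0.345,0.557,0],[0,0,-0.266],0]
  ]
}}

```text
time_s: 22.77
tool_pos: [0.5282, 0.0066, 0.1652]
tcp_rot: [[-0.911, 0.413, 0.002], [0.413, 0.911, 0.007], [0.001, 0.007, -1.0]]
contact_force: [1.1, 1.2, -2.0]
grip_width: 0.0164
gripper_force: 69.1
```

Call:
{"method": "jog_arm", "body": {
  "motion": [
    [[0.04,0.14,0],[0,0,-0.06],0],
    [[0.08,0.28,0],[0,0,-0.12],0],
    [[0.12,0.42,0],[0,0,-0.18],0],
    [[0.16,0.55,0],[0,0,-0.24],0],
    [[0.205,0.677,0],[0,0,-0.3],0],
    [[0.205,0.677,0],[0,0,-0.3],0]
  ]
}}

```text
time_s: 23.27
tool_pos: [0.5467, 0.1476, 0.1653]
tcp_rot: [[-0.999, -0.047, 0.001], [-0.046, 0.999, 0.008], [-0.001, 0.008, -1.0]]
contact_force: [0.2, 1.5, -0.9]
grip_width: 0.0163
gripper_force: 69.2
```

Call:
{"method": "jog_arm", "body": {
  "motion": [
    [[-0.02,0.17,0],[0,0,0],0],
    [[-0.03,0.34,0],[0,0,0],0],
    [[-0.05,0.5,0],[0,0,0],0],
    [[-0.053,0.669,0],[0,0,0],0],
    [[-0.053,0.669,0],[0,0,0],0],
    [[-0.053,0.669,0],[0,0,0],0],
    [[-0.053,0.669,0],[0,0,0],0],
    [[-0.053,0.669,0],[0,0,0],0]
  ]
}}

```text
time_s: 23.93
tool_pos: [0.553, 0.2719, 0.1643]
tcp_rot: [[-0.999, -0.034, -0.001], [-0.034, 0.999, -0.003], [0.001, -0.003, -1.0]]
contact_force: [-0.4, 0.5, -3.0]
grip_width: 0.0162
gripper_force: 69.4
```

Call:
{"method": "jog_arm", "body": {
  "motion": [
    [[0,0,0],[0,0,0],0],
    [[0,0,0],[0,0,0],0],
    [[0,0,0],[0,0,0],0]
  ]
}}

```text
time_s: 24.18
tool_pos: [0.5531, 0.2734, 0.1652]
tcp_rot: [[-0.999, -0.035, 0.0], [-0.035, 0.999, -0.0], [-0.0, -0.0, -1.0]]
contact_force: [0.7, 0.3, -1.9]
grip_width: 0.0162
gripper_force: 69.4
```

```bash
python3 - <<'E'
from h import *
save('wrist','w6.png',s=1.2)
E
python3 plan.py .5555,.2733,.057,182
```

```text
t 24.23 p [0.553  0.2737 0.1653] yaw -178.0 j7 0.39
.5555,.2733,.057,182 shift [-0.012, -0.002, 0.541] turn [0.0, 0.0, 0.0] rows 2.6
```

View pics/w6.png

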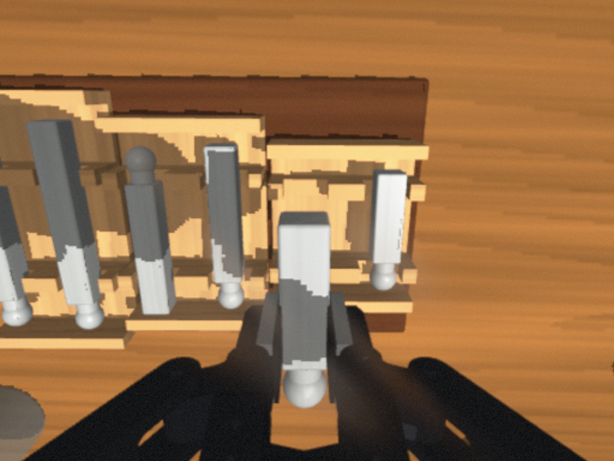

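The medium tray is full, and the short punch hangs over the free short lane at (305,300), with short_b at (388,230). Lower it.

Call:
{"method": "jog_arm", "body": {
  "motion": [
    [[-0.012,-0.002,0.12],[0,0,0],0],
    [[-0.012,-0.002,0.28],[0,0,0],0],
    [[-0.012,-0.002,0.41],[0,0,0],0],
    [[-0.012,-0.002,0.48],[0,0,0],0],
    [[-0.012,-0.002,0.52],[0,0,0],0],
    [[-0.012,-0.002,0.535],[0,0,0],0],
    [[-0.012,-0.002,0.545],[0,0,0],0],
    [[-0.012,-0.002,0.545],[0,0,0],0]
  ]
}}

```text
time_s: 24.9
tool_pos: [0.5558, 0.2748, 0.0573]
tcp_rot: [[-0.999, -0.037, 0.002], [-0.037, 0.999, 0.002], [-0.002, 0.002, -1.0]]
contact_force: [-0.9, 0.1, -2.8]
grip_width: 0.0161
gripper_force: 69.3
```

Call:
{"method": "jog_arm", "body": {
  "motion": [
    [[0,0,0],[0,0,0],0],
    [[0,0,0],[0,0,0],0],
    [[0,0,0],[0,0,0],0]
  ]
}}

```text
time_s: 25.15
tool_pos: [0.5557, 0.2745, 0.0572]
tcp_rot: [[-0.999, -0.036, 0.002], [-0.036, 0.999, 0.001], [-0.002, 0.001, -1.0]]
contact_force: [-0.4, -0.3, -2.7]
grip_width: 0.0159
gripper_force: 69.3
```

Call:
{"method": "jog_arm", "body": {
  "motion": [
    [[0,-0.006,0.008],[0,0,0],0],
    [[0,-0.006,0.013],[0,0,0],0],
    [[0,-0.006,0.015],[0,0,0],0],
    [[0,-0.006,0.015],[0,0,0],0]
  ]
}}

```text
time_s: 25.48
tool_pos: [0.5556, 0.2728, 0.0542]
tcp_rot: [[-0.999, -0.036, 0.001], [-0.036, 0.999, -0.0], [-0.001, -0.0, -1.0]]
contact_force: [-0.8, -1.6, 4.8]
grip_width: 0.0164
gripper_force: 70.4
```

Contact reached. Release and rise clear.

Call:
{"method": "jog_arm", "body": {
  "motion": [
    [[0,0,0],[0,0,0],0.2],
    [[0,0,0],[0,0,0],0.36],
    [[0,0,0],[0,0,0],0.36],
    [[0,0,0],[0,0,0],0.36],
    [[0,0,-0.15],[0,0,0],0.36],
    [[0,0,-0.35],[0,0,0],0.36],
    [[0,0,-0.55],[0,0,0],0.36],
    [[0,0,-0.75],[0,0,0],0.36]
  ]
}}

```text
time_s: 26.15
tool_pos: [0.5547, 0.273, 0.2045]
tcp_rot: [[-0.999, -0.037, -0.001], [-0.037, 0.999, 0.0], [0.001, 0.001, -1.0]]
contact_force: [0.9, 1.1, -0.2]
grip_width: 0.0308
gripper_force: 0.0
```

Call:
{"method": "jog_arm", "body": {
  "motion": [
    [[0.5,0,-0.1],[0,0,0],0.36],
    [[0.5,0,-0.1],[0,0,0],0.36],
    [[0.5,0,-0.1],[0,0,0],0.36],
    [[0.5,0,-0.1],[0,0,0],0.36],
    [[0.5,0,-0.1],[0,0,0],0.36],
    [[0.5,0,-0.1],[0,0,0],0.36],
    [[0.5,0,-0.1],[0,0,0],0.36]
  ]
}}

```text
time_s: 26.73
tool_pos: [0.4566, 0.2691, 0.2228]
tcp_rot: [[-0.999, -0.035, 0.0], [-0.035, 0.999, 0.001], [-0.0, 0.001, -1.0]]
contact_force: [-0.6, 0.5, 0.0]
grip_width: 0.031
gripper_force: 0.0
```

Run:
```python
from h import *
o=env.get_obs();print(o['tool_pos'],o['time_s'])
for n in('wrist','scene'):
    im=eyes.get_image(n)[:,:,::-1].copy();h=im.astype(int)
    # steel: bright, low saturation blobs
    hsv=cv2.cvtColor(im,cv2.COLOR_BGR2HSV);m=((hsv[...,1]<45)&(hsv[...,2]>75)).astype('uint8')
    nn,l,s,c=cv2.connectedComponentsWithStats(m)
    print(n)
    for i in range(1,nn):
        if s[i,4]<150: continue
        ys,xs=np.where(l==i);r=cv2.minAreaRect(np.c_[xs,ys].astype('float32'))
        e=cv2.boxPoints(r)
        P=px(n,e,.05,o if n=='wrist' else None);C=P.mean(0)
        print(c[i].round(),s[i,4],'C',C[:2].round(3),'sides mm',(np.linalg.norm(P[1]-P[0])*1000).round(),(np.linalg.norm(P[2]-P[1])*1000).round())
```

```text
[0.4565971  0.26908012 0.22277792] 26.7333
wrist
[ 57. 254.] 3145 C [0.557 0.078] sides mm 28.0 141.0
[105. 251.] 2558 C [0.547 0.127] sides mm 25.0 120.0
[203. 248.] 1222 C [0.545 0.223] sides mm 19.0 95.0
[156. 261.] 1786 C [0.554 0.176] sides mm 21.0 103.0
[253. 259.] 1246 C [0.55  0.273] sides mm 17.0 82.0
[305. 256.] 1053 C [0.549 0.323] sides mm 80.0 24.0
scene
[136.  80.] 788 C [-0.144 -2.237] sides mm 458.0 3228.0
[350.  89.] 1778 C [-0.664 -0.583] sides mm 1202.0 207.0
[467. 118.] 9474 C [-0.94 -0.04] sides mm 1868.0 792.0
[192.  72.] 255 C [-0.059 -1.273] sides mm 67.0 512.0
[100.  93.] 327 C [ 0.484 -1.317] sides mm 275.0 325.0
[116. 173.] 380 C [ 0.806 -0.512] sides mm 279.0 50.0
[230. 197.] 3373 C [ 0.574 -0.16 ] sides mm 314.0 340.0
[ 69. 311.] 21983 C [ 1.021 -0.144] sides mm 764.0 682.0
[286. 226.] 289 C [0.563 0.081] sides mm 150.0 34.0
[299. 235.] 305 C [0.565 0.13 ] sides mm 149.0 34.0
[311. 244.] 251 C [0.566 0.179] sides mm 119.0 32.0
[223. 253.] 385 C [0.77  0.044] sides mm 56.0 97.0
[327. 252.] 260 C [0.56  0.229] sides mm 121.0 30.0
[343. 261.] 201 C [0.557 0.277] sides mm 92.0 28.0
[359. 272.] 206 C [0.558 0.33 ] sides mm 92.0 24.0
[349. 369.] 402 C [0.8   0.474] sides mm 34.0 67.0
```

All six show up at their lane positions with consistent sizes in two views, so I'll hand in.

```bash
python3 -c "
from station import env
print(env.job_done())"
```

```text
the job is handed in; nothing more can be done
None
```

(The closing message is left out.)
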